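# Load wheel hubs into the indexing carousel and latch it

## Robot

A 6-joint arm with a two-finger parallel gripper is mounted at the origin on the work surface. World frame = base frame: x ahead of the robot, y to its left, z up, the work surface at z = 0. Lengths are in m, angles in rad, forces in N, time in s.
With the tool pointing down it reaches from about 0.25 to 0.8 m from the base axis. Payload 8.5 kg.
Tool frame: the origin (TCP) lies between the finger pads; the fingertips stand 11 mm ahead of it and the grasp point (between the pads) lies 8 mm behind it (env.tcp_to_tips is the distance from the TCP to the fingertips, in m); z points along the fingers, y is the line along which they close (so a half turn about z gives the same grasp; the last joint's range is limited). The gripper opens to 85 mm and grips with 20 to 120 N. Pads are 22 mm wide; open, the fingers measure 114 mm over their backs; the gripper's body (76 mm by 85 mm) begins 54 mm behind the grasp point. The pads swing forward as they close: fully open they stand 13 mm farther back than shut.
Start: joints at [-1.104, 0.238, -0.013, 1.319, 0, 1.571], TCP at [0.236, -0.469, 0.242] pointing down, gripper open.
Joint ranges: [-2.66, 2.66], [-1.03, 1.9], [-1.14, 1.46], [-1.82, 2.27], [-1.45, 1.34], [-3.14, 3.14]. Speed limits (rad/s): [2.22, 2.22, 2.79, 3.14, 3.14, 3.14].

## Interface

Orientations are given as a unit quaternion [w, x, y, z].
In Python, from cell import env, vision gives the robot as it stands. The module is installed in compiled form; this text tells all that it offers. Calls block until the motion is done:
- env.movep(position, orientation): joint-space move of the TCP to a pose.
- env.move_l(position, rotation=None, v=0.15): straight line of the TCP; rotation=None keeps the orientation; v is the mean speed in m/s.
- env.move_j(angles): joint-space move.
- env.grip(opening, f_grip=None): finger opening in m; f_grip is the grip in N (None keeps the last); returns when the fingers have stopped.
- env.sleep(seconds).
- env.ik(position, orientation): joint angles nearest the present ones, or None.
- vision.read_camera(name): name is "side" or "top"; returns (picture, depth): 480x640x3 uint8, red, green, blue; 480x640 float32, m along the optical axis (not along the pixel's ray), 0 where there is no reading.
- vision.get_calibration(name): a dict with "K" (3x3 intrinsics, pixels), "extrinsics" (4x4, takes a point from world to camera coordinates). Camera axes: x right, y down, z forward; pixel columns grow to the right and rows downward; lengths in m; the calibration is good to about 2 mm. A picture is of the moment at which its call begins. get_calibration takes no time and is no camera call.
A pose or a line that the arm cannot do raises env.MotionError and nothing moves.
- env.finish_job(): hands the job in; it is judged then, once.
Trained networks look in the newest picture that a camera, given by its name, has taken for a name from the list of things; names that differ only in an ending like _2 or _b are one class to them, and where a whole thing is asked for, a point or a joint stands for the part that bears it (a point fixed in the world has none). Each returns a list of dicts, best first, with "p" (0 to 1); they miss things now and then, are a little off and sometimes report something else, mostly with a low value. They report only what shows in the picture. A call takes as long as a camera call. They do not tell look-alikes from the thing itself.
- vision.trace(target, camera): "mask" (480x640 bool, what is visible of it) and "location" ([column, row] in pixels, amid what is visible of it).
- vision.place_of(target, camera): "location" ([column, row] in pixels: a listed point, or the origin of a listed thing).
Readings, each from a call of its own:
- env.get_clock(): time.
- env.get_joint_positions(): joint angles.
- env.get_joint_vel(): joint speeds.
- env.get_effort(): joint torques, N m.
- env.get_position(): TCP position.
- env.get_ee_rot(): TCP orientation.
- env.get_ft_force(): force on the tool from outside, world axes, zero at the start.
- env.get_torque(): the same for the moment, N m.
- env.get_gripper_width(): finger opening in m.
- env.get_finger_force(): force on a finger pad.
Only numpy, scipy, OpenCV 4.12 (cv2) and the standard library are available. Lean on these libraries where they do the work, as an engineer would, in place of code of your own. Each camera call takes 0.05 s, during which the arm holds its last target. There are 200 camera calls.

## Task

Load all the wheel hubs on the bench into the hub carousel: swing the yellow latch bar open, and turn the carousel with its red index plunger (pull it up, turn, let it drop into a hole) until it is locked with an empty pocket at the loading window. Stand one hub upright in that pocket, then turn it in under the clear cover to the next hole and lock the plunger again, and so on until every hub stands under the cover and the pocket at the window is empty and locked. Only then lift the latch bar back over its keeper and let it drop fully into the notch; leave the spray can, grease jar, cassette and spanner where they are.

Things in the scene. Friction and masses are not known exactly. Their poses are not given: they have to be found in the camera images.
- carousel: Fixed blue round base of the hub carousel, 380 mm across, on the left half of the bench. Origin on the bench at the vertical axis of rotation, z up. Its own +x axis points to the loading window, the side without cover (roughly to the robot's right). A flat clear plastic cover (underside 134, top 140 mm above the bench) lies over everything with own x below 50 mm.
- index_plate: Fixed aluminium disc on the cover, round the axis, 70 mm radius, top 154 mm above the bench, with four black holes at 55 mm radius, at 45, 135, 225 and 315 degrees from its own +x axis. Origin and axes are those of the carousel.
- stage (a joint): Rotation (rad, anticlockwise from above, unlimited, no wrap) of the turntable with its four black pockets and the yellow crank on top, turning as one; light friction, stays where left. At every multiple of pi/2 the plunger is over a hole and a pocket is at the window. At 0 the crank points 45 degrees anticlockwise from own +x of the carousel. Starts between two holes. Locked play about 0.03 rad.
- plunger (a joint): Lift (m) of the spring index plunger in the crank. 0: pin fully down in a hole, stage locked. About 0.013: pin resting on the plate between holes (stage free to turn). Stop at 0.022. The spring pulls it down with 5 N at 0, 10.5 N at 0.022. Released between holes it rides on the plate and snaps in at the next hole.
- plunger_knob (a point): Centre of the upper half of the red plunger knob, the point to grip: upright cylinder 32 mm in diameter, 30 mm high, from 17 mm below to 13 mm above this point; 55 mm from the stage axis, it moves with stage and plunger. Plunger down, this point is 203 mm above the bench; the crank below ends 29 mm below this point.
- pocket0 (a point): Centre of the inner floor of a pocket of the stage, 37 mm above the bench, 130 mm from the axis: square black tray 70 mm inside, 78 mm outside, walls up to 56 mm above the bench. At stage 0 it is at the window.
- pocket1 (a point): The same, 90 degrees anticlockwise from pocket0.
- pocket2 (a point): The same, 180 degrees from pocket0.
- pocket3 (a point): The same, 270 degrees anticlockwise from pocket0.
- window (a point): Fixed point of the loading window: where the inner floor centre of the pocket at the window lies when the stage is locked.
- bar_swing (a joint): Angle (rad) of the yellow latch bar about its upright post: 0 closed, lying across the window in the keeper notch; grows to 1.75 as it swings outward, anticlockwise from above (at 1.4 or more it is well clear of window and hubs; the bar reaches 255 mm from its post). Light friction; it stays where left.
- bar_lift (a joint): Height (m) of the latch bar above its lowest position, 0 to 0.07. The bar (about 0.32 kg) is pulled down by gravity alone. At 0 and closed it lies in the notch; the outer lip of the keeper reaches 23 mm above the bar's underside, the inner one (a stop) 43 mm, so lift it by 30 to 40 mm to pass the outer lip.
- bar_knob (a point): Grip point of the upright black knob on the latch bar: cylinder 26 mm in diameter, from 22 mm below to 14 mm above this point, 150 mm from the bar's post; 176 mm above the bench with the bar down. The bar is 14 mm square; its top is 22 mm below this point.
- bar_pivot (a point): Fixed point on the axis of the latch bar's upright post, at the bar's mid height. The post's tip stands 229 mm above the bench.
- keeper (a point): Fixed point on the floor of the keeper notch (26 mm wide), 230 mm from the bar's post, where the free end of the closed bar rests about on the floor.
- hub_black: Black wheel hub standing on the bench, 90 mm high, 0.28 kg; may be absent. Origin at the centre of its underside, z along its axis, up when upright. Bottom flange 64 mm across, upper flange 56 mm across from 50 to 56 mm height, above it a round axle end 26 mm in diameter up to 90 mm, to grip. In a pocket it stands with its top at 127 mm.
- hub_silver: Silver hub, otherwise the same; may be absent.
- hub_blue: Blue hub, otherwise the same; may be absent.
- spray_can: Bystander: green can standing, 58 mm across, 170 mm high; origin at its underside. Leave alone.
- grease_jar: Bystander: jar with red lid, 68 mm across, 65 mm high; origin at its underside. Leave alone.
- cassette: Bystander: dark sprocket cassette lying flat, 120 mm across, 26 mm high; origin at its underside. Leave alone.
- cone_spanner: Bystander: flat steel spanner lying, 180 mm long, 6 mm thick; origin at its middle. Leave alone.
Things that resemble listed ones, but are neither listed nor needed, are in the scene too. There is more than one size of the hub_black; the one meant has the size given above. Of the things shaped like the hub_blue, the blue one is meant.

How it is judged:
On the way, in this order (a step that is already met when the one before it is completed fails the run):
1. the latch bar is swung open (value of joint bar_swing above 0.8 rad), for 0.2 s.
2. a first hub stands upright in the pocket at the window, with the plunger locked and the bar open (((distance between hub_black and window below 0.015 m and (distance between hub_black and pocket0 below 0.013 m or distance between hub_black and pocket1 below 0.013 m or distance between hub_black and pocket2 below 0.013 m or distance between hub_black and pocket3 below 0.013 m) and (angle between hub_black's own z axis and vertical below 0.15 rad and linear speed of hub_black below 0.1 m/s)) or (distance between hub_silver and window below 0.015 m and (distance between hub_silver and pocket0 below 0.013 m or distance between hub_silver and pocket1 below 0.013 m or distance between hub_silver and pocket2 below 0.013 m or distance between hub_silver and pocket3 below 0.013 m) and (angle between hub_silver's own z axis and vertical below 0.15 rad and linear speed of hub_silver below 0.1 m/s)) or (distance between hub_blue and window below 0.015 m and (distance between hub_blue and pocket0 below 0.013 m or distance between hub_blue and pocket1 below 0.013 m or distance between hub_blue and pocket2 below 0.013 m or distance between hub_blue and pocket3 below 0.013 m) and (angle between hub_blue's own z axis and vertical below 0.15 rad and linear speed of hub_blue below 0.1 m/s))) and value of joint plunger below 0.003 m and value of joint bar_swing above 0.8 rad), for 0.2 s.
3. it has been turned away from the window and the plunger is locked in a hole ((((distance between hub_black and pocket0 below 0.013 m or distance between hub_black and pocket1 below 0.013 m or distance between hub_black and pocket2 below 0.013 m or distance between hub_black and pocket3 below 0.013 m) and (angle between hub_black's own z axis and vertical below 0.15 rad and linear speed of hub_black below 0.1 m/s) and horizontal distance between hub_black and window above 0.1 m) or ((distance between hub_silver and pocket0 below 0.013 m or distance between hub_silver and pocket1 below 0.013 m or distance between hub_silver and pocket2 below 0.013 m or distance between hub_silver and pocket3 below 0.013 m) and (angle between hub_silver's own z axis and vertical below 0.15 rad and linear speed of hub_silver below 0.1 m/s) and horizontal distance between hub_silver and window above 0.1 m) or ((distance between hub_blue and pocket0 below 0.013 m or distance between hub_blue and pocket1 below 0.013 m or distance between hub_blue and pocket2 below 0.013 m or distance between hub_blue and pocket3 below 0.013 m) and (angle between hub_blue's own z axis and vertical below 0.15 rad and linear speed of hub_blue below 0.1 m/s) and horizontal distance between hub_blue and window above 0.1 m)) and value of joint plunger below 0.003 m and value of joint bar_swing above 0.8 rad), for 0.2 s.
4. all hubs stand upright in pockets away from the window, plunger locked, the bar still open ((distance between hub_black and pocket0 below 0.013 m or distance between hub_black and pocket1 below 0.013 m or distance between hub_black and pocket2 below 0.013 m or distance between hub_black and pocket3 below 0.013 m) and angle between each of hub_black, hub_silver, hub_blue's own z axis and vertical below 0.15 rad and linear speed of each of hub_black, hub_silver, hub_blue below 0.1 m/s and horizontal distance between each of hub_black, hub_silver, hub_blue and window above 0.1 m and (distance between hub_silver and pocket0 below 0.013 m or distance between hub_silver and pocket1 below 0.013 m or distance between hub_silver and pocket2 below 0.013 m or distance between hub_silver and pocket3 below 0.013 m) and (distance between hub_blue and pocket0 below 0.013 m or distance between hub_blue and pocket1 below 0.013 m or distance between hub_blue and pocket2 below 0.013 m or distance between hub_blue and pocket3 below 0.013 m) and value of joint plunger below 0.003 m and value of joint bar_swing above 0.8 rad), for 0.2 s.
At the end, for the whole second after the job is handed in: Every hub present stands upright (within 0.15 rad) in a pocket (origin within 13 mm of the pocket's floor centre) and more than 100 mm from the window point; the plunger is down in a hole (under 3 mm) and the stage still; the latch bar is closed (within 0.05 rad) and down in the notch (within 5 mm) ((distance between hub_black and pocket0 below 0.013 m or distance between hub_black and pocket1 below 0.013 m or distance between hub_black and pocket2 below 0.013 m or distance between hub_black and pocket3 below 0.013 m) and angle between each of hub_black, hub_silver, hub_blue's own z axis and vertical below 0.15 rad and linear speed of each of hub_black, hub_silver, hub_blue below 0.1 m/s and horizontal distance between each of hub_black, hub_silver, hub_blue and window above 0.1 m and (distance between hub_silver and pocket0 below 0.013 m or distance between hub_silver and pocket1 below 0.013 m or distance between hub_silver and pocket2 below 0.013 m or distance between hub_silver and pocket3 below 0.013 m) and (distance between hub_blue and pocket0 below 0.013 m or distance between hub_blue and pocket1 below 0.013 m or distance between hub_blue and pocket2 below 0.013 m or distance between hub_blue and pocket3 below 0.013 m) and value of joint plunger below 0.003 m and velocity of joint stage between -0.05 and 0.05 rad/s and value of joint bar_swing between -0.05 and 0.05 rad and value of joint bar_lift below 0.005 m); the robot touches nothing.
It fails at once if the spray can is pushed more than 60 mm away (distance of spray_can from where it was at the start of the episode above 0.06 m).
It fails at once if the grease jar is pushed more than 60 mm away (distance of grease_jar from where it was at the start of the episode above 0.06 m).
It fails at once if the cassette is pushed more than 60 mm away (distance of cassette from where it was at the start of the episode above 0.06 m).
It fails at once if the spanner is pushed more than 60 mm away (distance of cone_spanner from where it was at the start of the episode above 0.06 m).
It fails at once if the spray can is knocked over (angle between spray_can's own z axis and vertical above 0.6 rad).
Of hub_black, hub_silver, hub_blue only 2 to 3 are there at a start; the rules pass over those that are not, and their reading is None.
At some moment in a run one of hub_black, hub_silver, hub_blue may be knocked a few centimetres aside while the robot is not near it.
Once in a run the grip may slacken for a moment while it holds something.
It also fails if it takes over 210 s, if anything falls off the work surface, if the arm or the gripper's body presses on something with over 40 N, if the wrist force passes 120 N, or if a joint passes its speed limit or range.

## Working session

There is one attempt and no reset: what is moved stays moved. The work goes in short steps, each a Python script; the robot and the scene stay as the last script left them, time stands still between calls to the robot, and variables do not carry over. Pictures are saved under pics/ and viewed, at most 14 in all, crops included, and the job is handed in when it is done.

```bash
ls; mkdir -p pics
cat > h.py <<'E'
import numpy as np, cv2
from cell import env, vision
def cal(c):
    d=vision.get_calibration(c); return np.array(d["K"]),np.array(d["extrinsics"])
def ray(c,px):
    K,E=cal(c); d=np.linalg.inv(K)@[px[0],px[1],1.0]; R=E[:3,:3]; return -R.T@E[:3,3], R.T@d
def atz(c,px,z):
    o,d=ray(c,px); return o+d*(z-o[2])/d[2]
def cloud(c,depth):
    K,E=cal(c); v,u=np.mgrid[:480,:640]; P=np.stack([(u-K[0,2])/K[0,0]*depth,(v-K[1,2])/K[1,1]*depth,depth],-1)
    W=(P-E[:3,3])@E[:3,:3]; W[depth<=0]=np.nan; return W
def proj(c,p):
    K,E=cal(c); q=K@(E[:3,:3]@np.array(p)+E[:3,3]); return q[:2]/q[2]
def save(n,im): cv2.imwrite('pics/'+n+'.png',im[:,:,::-1])
E
python3 - <<'E'
from h import *
for c in ("top","side"):
    im,d=vision.read_camera(c); save(c+'0',im); np.save('d_'+c,d); 
    K,E=cal(c); print(c,ray(c,(320,240)))
    W=cloud(c,d)
    for t in ["carousel","index_plate","plunger_knob","bar_knob","bar_pivot","keeper","window","pocket0","pocket1","hub_black","hub_silver","hub_blue","spray_can","grease_jar","cassette","cone_spanner"]:
        for r in vision.place_of(t,c)[:4]:
            l=r["location"]; u,v=np.clip(np.round(l).astype(int),0,[639,479]); print(t,round(r["p"],2),np.round(l,1),W[v,u].round(3))
print(env.get_clock(), env.get_ee_rot())
E
```

```text
pics
top (array([ 0.38580371, -0.09943904,  1.53732664]), array([ 0.10060422, -0.00464337, -0.99495467]))
carousel 0.56 [219.1 242.7] [0.52  0.127 0.148]
index_plate 0.76 [218.1 240.8] [0.524 0.128 0.157]
plunger_knob 0.56 [286.1 187.6] [ 0.643 -0.029  0.175]
plunger_knob 0.54 [212.8 210.7] [0.582 0.127 0.229]
bar_knob 0.96 [271.5 247.3] [0.507 0.001 0.19 ]
bar_knob 0.36 [216.6 209.7] [0.585 0.12  0.224]
bar_pivot 0.96 [284.  189.4] [ 0.641 -0.024  0.173]
bar_pivot 0.26 [487.7 269. ] [ 0.461 -0.507  0.094]
keeper 0.93 [273.8 287.4] [ 0.419 -0.     0.147]
keeper 0.35 [216.2 210.2] [0.585 0.121 0.229]
window 0.71 [266.2 244.4] [0.529 0.029 0.028]
pocket0 0.94 [271.3 227.6] [0.568 0.016 0.034]
pocket0 0.65 [230.9 291.6] [0.409 0.114 0.034]
pocket1 0.94 [271.3 227.6] [0.568 0.016 0.034]
pocket1 0.65 [230.9 291.6] [0.409 0.114 0.034]
hub_black 0.94 [462.8 326.3] [ 0.326 -0.448  0.078]
hub_black 0.77 [424.5 280.6] [ 0.434 -0.36   0.058]
hub_black 0.71 [466.3 230.1] [ 0.561 -0.47   0.039]
hub_silver 0.92 [422.6 233.7] [ 0.549 -0.359  0.061]
hub_silver 0.65 [217.4 212.8] [0.578 0.119 0.229]

[... 1231 characters left out ...]
 0.177 0.139]
pocket1 0.66 [417.  272.8] [0.509 0.114 0.151]
hub_black 0.94 [149.  289.2] [ 0.578 -0.49   0.016]
hub_black 0.88 [217.4 256.5] [ 0.454 -0.365  0.021]
hub_black 0.61 [196.9 214.1] [ 0.34  -0.457  0.031]
hub_silver 0.94 [201.7 289.9] [ 0.565 -0.361  0.032]
hub_blue 0.92 [261.7 312.3] [ 0.585 -0.214  0.016]
hub_blue 0.84 [279.8 276.6] [ 0.481 -0.2    0.017]
spray_can 0.82 [151.8 256.2] [ 0.487 -0.52   0.022]
grease_jar 0.74 [258.1 240.5] [ 0.397 -0.277  0.037]
cassette 0.79 [230.2 364.3] [ 0.73  -0.241  0.023]
cassette 0.62 [418.6 288.2] [0.6   0.121 0.222]
cone_spanner 0.61 [262.5 212.1] [ 0.28  -0.304  0.009]
1.7 [-6.86682817e-05  9.72882347e-01  2.31300527e-01 -2.00553996e-05]
```

View pics/top0.png

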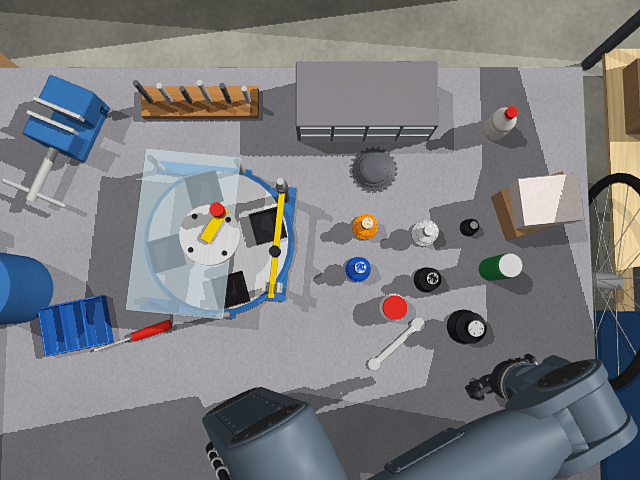

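View pics/side0.png

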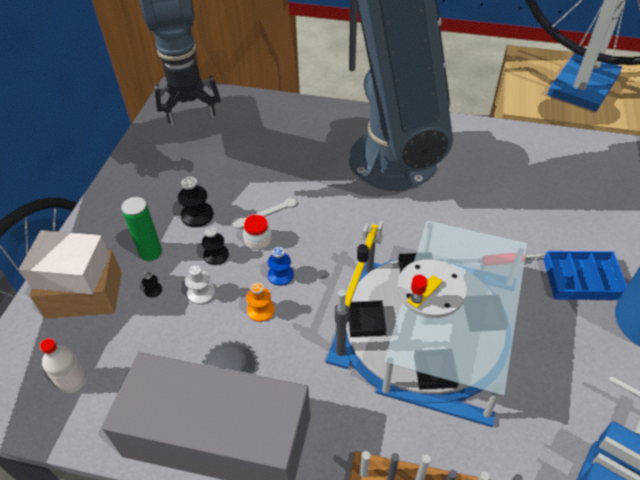

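Top view: three right-sized hubs are present: blue (358,268), silver (425,233) and the middle black (428,279). The black ones at (467,327) and (470,227), and the orange one, are look-alikes. The red knob is at (217,210), the bar post at (282,187), the bar knob at (275,251) and the keeper at (272,290). Next I'll measure these precisely.

Run:
```python
from h import *
im=cv2.imread('pics/top0.png')[:,:,::-1].astype(int); d=np.load('d_top.npy'); W=cloud('top',d)
hsv=cv2.cvtColor(im.astype(np.uint8),cv2.COLOR_RGB2HSV); H,S,V=[hsv[...,i].astype(int) for i in range(3)]
Z=W[...,2]
def roi(u0,u1,v0,v1):
    m=np.zeros((480,640),bool); m[v0:v1,u0:u1]=1; return m
R=roi(150,300,160,320)
print('table z',np.nanmedian(Z[400:420,100:180]),np.nanmedian(Z[330:350,320:350]))
# plate: bright low sat inside
m=roi(170,255,195,275)&(abs(Z-.156)<.007)&(S<40)&(V>150)
n,l,st,_=cv2.connectedComponentsWithStats(m.astype(np.uint8)); k=1+st[1:,4].argmax()
cs,_=cv2.findContours((l==k).astype(np.uint8),cv2.RETR_EXTERNAL,cv2.CHAIN_APPROX_NONE)
hull=cv2.convexHull(cs[0])[:,0]; P=np.array([atz('top',p,.154) for p in hull])[:,:2]
c,r=cv2.minEnclosingCircle(P.astype(np.float32)); A=np.c_[2*P,np.ones(len(P))]; s=np.linalg.lstsq(A,(P**2).sum(1),rcond=None)[0]
print('plate',c,r,s[:2],np.sqrt(s[2]+s[:2]@s[:2]), 'z',np.nanmedian(Z[l==k]))
ax=s[:2]
dk=roi(170,255,195,275)&(V<90)
n,l,st,ce=cv2.connectedComponentsWithStats(dk.astype(np.uint8))
for i in range(1,n):
    p=atz('top',ce[i],.154)[:2]-ax
    if st[i,4]>3: print('hole',ce[i].round(1),st[i,4],'r',np.hypot(*p).round(4),'ang',np.degrees(np.arctan2(p[1],p[0])).round(1))
def comp(name,m,z):
    m=m&(abs(Z-z)<.008); n,l,st,ce=cv2.connectedComponentsWithStats(m.astype(np.uint8))
    k=1+st[1:,4].argmax(); mm=l==k; c=W[mm]; print(name,st[k,4],'px',ce[k].round(1),'atz',atz('top',ce[k],z).round(4),'cloudmed',np.median(c,0).round(4))
comp('knob',roi(195,235,190,230),.216)
comp('barknob',roi(255,290,235,265),.190)
comp('post',roi(265,300,170,200),.229)
for n,u,v in [('blue',358,268),('silver',425,233),('black',428,279),('bigblack',467,327),('smallblack',470,227),('orange',364,227)]:
    q=roi(u-14,u+14,v-14,v+14); zm=np.nanpercentile(Z[q],99); print(n,'zmax',zm.round(3),end=' '); comp(n,q,zm-.003 if zm>.1 else .09 if zm>.08 else zm)
yel=R&(abs(H-27)<8)&(S>120)
for z,nm in ((.154,'bar'),(.174,'crank')):
    mm=yel&(roi(262,290,180,300) if nm=='bar' else roi(190,240,205,260)); v,u=np.nonzero(mm); P=np.array([atz('top',(a,b),z)[:2] for a,b in zip(u,v)])
    L=cv2.fitLine(P.astype(np.float32),cv2.DIST_HUBER,0,.01,.01).ravel(); print(nm,L,np.degrees(np.arctan2(L[1],L[0])),P[:,0].min(),P[:,0].max(),np.nanmedian(Z[mm]))
print('q', [np.round(x,3) for x in (proj('top',[.4,0,.15]),)])
```

```text
table z 1.6238244576399643e-05 -0.0007120811319416049
plate (0.5390602946281433, 0.14865724742412567) 0.06980959326028824 [0.53913483 0.14866597] 0.06931102685049186 z 0.15390068248362945
hole [252.3 221.7] 89 r 0.1032 ang -73.5
hole [194.1 215.9] 22 r 0.0556 ang 39.1
hole [218.5 216.5] 4 r 0.0467 ang -26.9
hole [227.9 219.1] 22 r 0.0557 ang -50.3
hole [190.2 249.2] 20 r 0.0544 ang 128.4
hole [224.  252.7] 18 r 0.0544 ang -140.4
hole [236.6 273.1] 37 r 0.1094 ang -144.1
knob 20 px [221.2 213.6] atz [0.5784 0.1116 0.216 ] cloudmed [0.5781 0.1095 0.214 ]
barknob 105 px [274.  250.6] atz [ 0.4987 -0.003   0.19  ] cloudmed [ 0.498  -0.0029  0.1892]
post 41 px [279.9 181.3] atz [ 0.6475 -0.0183  0.229 ] cloudmed [ 0.648  -0.0184  0.2282]
blue zmax 0.094 blue 100 px [360.  267.1] atz [ 0.4666 -0.2016  0.09  ] cloudmed [ 0.4669 -0.2017  0.0891]
silver zmax 0.093 silver 98 px [429.2 229.8] atz [ 0.5559 -0.369   0.09  ] cloudmed [ 0.5558 -0.3692  0.089 ]
black zmax 0.093 black 101 px [431.9 278.3] atz [ 0.4395 -0.3732  0.09  ] cloudmed [ 0.4401 -0.3737  0.0888]
bigblack zmax 0.126 bigblack 169 px [474.5 328.4] atz [ 0.3218 -0.4633  0.1226] cloudmed [ 0.3225 -0.4639  0.1207]
smallblack zmax 0.062 smallblack 46 px [473.3 224.8] atz [ 0.5713 -0.4829  0.0622] cloudmed [ 0.5714 -0.4837  0.0594]
orange zmax 0.093 orange 101 px [367.  222.8] atz [ 0.5734 -0.2195  0.09  ] cloudmed [ 0.573  -0.2196  0.0896]
bar [ 0.99477303 -0.10211054  0.5181124  -0.0054367 ] -5.860718 0.3957167070208775 0.6351218377437959 0.15347592657755846
crank [ 0.80257803 -0.5965471   0.552192    0.13749976] -36.623 0.5198809168625331 0.5950773843569291 0.16539213892856386
q [array([273.773, 295.126])]
```

Everything measured agrees with the given sizes: plate radius 69 mm, holes at 55 mm, bar radius 150 mm, hub tops at 90 mm. The carousel +x axis is at about -95.8°. I'll open the bar first.

```bash
cat >> h.py <<'E'
from scipy.spatial.transform import Rotation as Rn
AX=np.array([.5391,.1487]); TH=np.radians(-95.8); POST=np.array([.6475,-.0183])
WIN=AX+.130*np.array([np.cos(TH),np.sin(TH)])
HOME=[-1.104,0.238,-0.013,1.319,0,1.571]
def quat(phi):
    c,s=np.cos(phi),np.sin(phi); q=Rn.from_matrix(np.array([[-s,c,0],[c,s,0],[0,0,-1]])).as_quat(); return [q[3],*q[:3]]
def pol(c,r,a,z): return [c[0]+r*np.cos(a),c[1]+r*np.sin(a),z]
def yawfor(c,r,a0,a1,z,off):
    """yaw offset (off + k*pi) for which j6 stays in range along the arc"""
    best=None
    for k in (0,1,-1):
        q0=env.ik(pol(c,r,a0,z),quat(a0+off+k*np.pi)); q1=env.ik(pol(c,r,a1,z),quat(a1+off+k*np.pi))
        if q0 is None or q1 is None: continue
        d1=q1[0]-q0[0]; d6=q1[5]-q0[5]; dev=min(abs(abs(d6-s*d1)-abs(a1-a0)) for s in (1,-1))
        m=max(abs(q0[5]),abs(q1[5]))
        if dev<.4 and (best is None or m<best[0]): best=(m,off+k*np.pi)
    if best is None: raise RuntimeError('no yaw')
    return best[1]
def arc(c,r,a0,a1,z,off,v=.12,step=.2):
    n=max(1,int(np.ceil(abs(a1-a0)/step)))
    for a in np.linspace(a0,a1,n+1)[1:]: env.move_l(pol(c,r,a,z),quat(a+off),v=v)
def st(*t): print(*t,'t',round(env.get_clock(),1),'p',np.round(env.get_position(),4),'w',round(env.get_gripper_width(),4),'f',np.round(env.get_ft_force(),1),flush=True)
E
python3 - <<'E'
from h import *
a0=np.radians(174.2); a1=a0+1.62; r=.1496; z=.172
off=yawfor(POST,r,a0,a1,z,np.pi/2); print(off)
p=pol(POST,r,a0,z)
env.grip(.05,60); env.movep([p[0],p[1],.30],quat(a0+off)); env.move_l(p,v=.12); st('at')
env.grip(.0,60); st('grip')
env.move_l([p[0],p[1],z+.036],v=.1); st('lift')
arc(POST,r,a0,a1,z+.036,off); st('open')
e=pol(POST,r,a1,z+.003); env.move_l(e,v=.1); env.grip(.05); env.move_l([e[0],e[1],.30],v=.25)
st('rel'); env.move_j(HOME); im,d=vision.read_camera('top'); save('top1',im); np.save('d1',d); st('home')
E
```

```text
4.71238898038469
at t 5.3 p [ 0.4991 -0.0032  0.1726] w 0.0499 f [-0.7 -0.1 -0.2]
grip t 5.6 p [ 0.4989 -0.0032  0.1727] w 0.0243 f [-1.1  1.5  5.9]
lift t 6.2 p [ 0.499  -0.0032  0.2077] w 0.0241 f [ 2.9  0.1 -2.6]
open t 9.5 p [ 0.6399 -0.1702  0.2076] w 0.0246 f [ -2.  -17.1  -3.5]
rel t 11.0 p [ 0.6397 -0.1675  0.2997] w 0.05 f [ 0.2  0.2 -0.5]
home t 13.9 p [ 0.2367 -0.469   0.2426] w 0.05 f [0.  0.2 0.3]
```

View pics/top1.png

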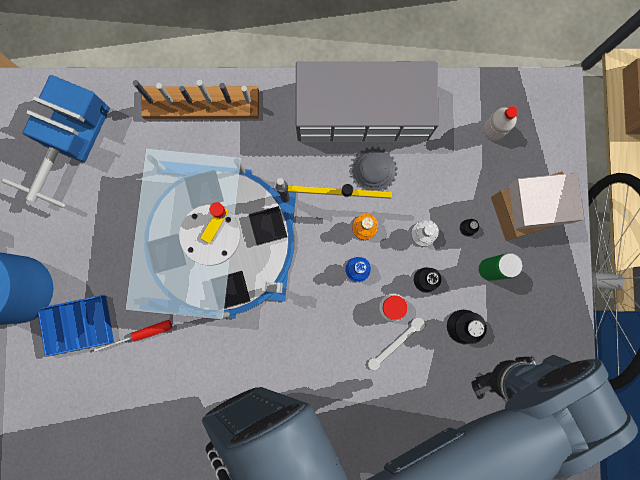

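The bar is open and lies along -y: bar knob at (347,190), clear of the hubs. Next I'll measure the plunger knob and turn to the nearest hole.

```bash
cat >> h.py <<'E'
def knob():
    im,d=vision.read_camera('top'); W=cloud('top',d); hsv=cv2.cvtColor(im,cv2.COLOR_RGB2HSV)
    m=((hsv[...,0]<8)|(hsv[...,0]>172))&(hsv[...,1]>120); m[:,:150]=0; m[:,300:]=0; m[:160]=0; m[320:]=0
    zt=np.nanpercentile(W[...,2][m],80); mm=m&(abs(W[...,2]-zt)<.005)
    n,l,s,_=cv2.connectedComponentsWithStats(mm.astype(np.uint8)); k=1+s[1:,4].argmax(); c,r=cv2.minEnclosingCircle(np.argwhere(l==k)[:,::-1].astype(np.float32))
    p=atz('top',c,zt)[:2]; q=p-AX; a=np.arctan2(q[1],q[0])
    print('knob',p.round(4),'top',zt.round(4),'r',np.hypot(*q).round(4),'own stage deg',np.degrees(a-TH-np.pi/4).round(1)); return a,zt
RK=.055
def turn(a0,a1,z0,wig=.004):
    """z0: present grip height of knob; turn knob from world angle a0 to a1 and lock"""
    zt=z0-.008; off=yawfor(AX,RK,a0,a1,zt,np.pi/2); p=pol(AX,RK,a0,zt)
    env.grip(.06); env.movep([p[0],p[1],.30],quat(a0+off)); env.move_l(p,v=.12); env.grip(0,60); st('knob grip')
    zl=.195+.019; env.move_l([p[0],p[1],zl],v=.06); st('pulled')
    arc(AX,RK,a0,a1,zl,off,v=.07,step=.15); st('turned')
    e=pol(AX,RK,a1,.195+.012); env.move_l(e,v=.05); env.grip(.042); env.sleep(.3)
    s=wig+.005
    for ds in (s,-s,0):
        a=a1+ds/RK; env.move_l(pol(AX,RK,a,.203),quat(a+off),v=.03); st('wig',ds)
    env.grip(.06); env.move_l([e[0],e[1],.30],v=.2); st('released')
E
python3 - <<'E'
from h import *
a,zt=knob(); a1=TH+np.pi/4
turn(a,a1,zt-.013)
env.move_j(HOME); knob()
E
```

```text
knob [0.5865 0.1205] top 0.2297 r 0.0551 own stage deg 20.1
knob grip t 17.9 p [0.5868 0.1207 0.2095] w 0.0305 f [0.  0.5 4.4]
pulled t 18.2 p [0.5866 0.1206 0.2132] w 0.0306 f [ 4.7  0.6 -9.5]
turned t 19.0 p [0.5736 0.1048 0.2132] w 0.0306 f [  4.5  -4.8 -10.1]
wig 0.009000000000000001 t 20.3 p [0.5784 0.1108 0.203 ] w 0.042 f [-7.8 -8.1  5.4]
wig -0.009000000000000001 t 21.1 p [0.5681 0.1033 0.2032] w 0.0422 f [ 6.4 11.  -4.2]
wig 0 t 21.5 p [0.5737 0.1061 0.2029] w 0.0423 f [-0.2 -0.2  0.1]
released t 22.5 p [0.5737 0.106  0.2991] w 0.0603 f [ 0.1 -0.9 -0.4]
knob [0.5727 0.1045] top 0.2169 r 0.0556 own stage deg -1.9
```

```bash
cat >> h.py <<'E'
def pocket(cam='top'):
    im,d=vision.read_camera(cam); W=cloud(cam,d)
    dxy=np.hypot(W[...,0]-WIN[0],W[...,1]-WIN[1])
    near=(dxy<.062)&(W[...,2]>.03)&(W[...,2]<.062)&(im.max(2)<70)
    n,l,s,_=cv2.connectedComponentsWithStats(near.astype(np.uint8)); k=1+s[1:,4].argmax(); P=W[l==k]
    rect=cv2.minAreaRect(P[P[:,2]>.047][:,:2].astype(np.float32)); fl=P[P[:,2]<.042][:,:2]; r2=cv2.minAreaRect(fl.astype(np.float32))
    print('pocket rim',np.round(rect[0],4),np.round(rect[1],3),round(rect[2],1),'floor',np.round(r2[0],4),np.round(r2[1],3),round(r2[2],1),len(P),'WIN',WIN.round(4)); return np.array(rect[0])
def hub(name):
    im,d=vision.read_camera('top'); W=cloud('top',d); out=[]
    for r in vision.trace('hub_'+name,'top'):
        u,v=np.round(r['location']).astype(int); q=np.zeros((480,640),np.uint8); q[max(0,v-20):v+20,max(0,u-20):u+20]=1
        if W[v,u,1]>-.1: continue
        m=(q>0)&(W[...,2]>.084)&(W[...,2]<.097)
        n,l,s,ce=cv2.connectedComponentsWithStats(m.astype(np.uint8))
        mk=r['mask']; hs=cv2.cvtColor(im,cv2.COLOR_RGB2HSV)[mk].astype(int); zm=np.nanpercentile(W[...,2][q>0],99.5)
        i=1+s[1:,4].argmax() if n>1 else 0
        out.append((round(r['p'],2),atz('top',ce[i],.09).round(4) if i else None,s[i,4],zm.round(3),np.median(hs,0)))
    print(name,*out,sep='\n  '); return out
E
python3 - <<'E'
from h import *
pocket()
for n in('black','silver','blue'): hub(n)
E
```

```text
pocket rim [0.5227 0.0197] [0.078 0.078] 82.0 floor [0.5211 0.019 ] [0.074 0.075] 82.5 978 WIN [0.526  0.0194]
black
  (0.93, array([ 0.3155, -0.4515,  0.09  ]), np.int32(10), np.float64(0.125), array([120.,  23.,  34.]))
  (0.79, array([ 0.4393, -0.3734,  0.09  ]), np.int32(98), np.float64(0.092), array([120.,  23.,  34.]))
  (0.49, None, np.int32(307200), np.float64(0.064), array([113.,  23.,  25.]))
silver
  (0.91, array([ 0.5557, -0.3693,  0.09  ]), np.int32(90), np.float64(0.093), array([ 95. ,   2. , 188.5]))
  (0.71, None, np.int32(307200), np.float64(0.193), array([ 26. , 255. , 220.5]))
blue
  (0.96, array([ 0.5732, -0.2196,  0.09  ]), np.int32(94), np.float64(0.093), array([ 17. , 235. , 218.5]))
  (0.59, array([ 0.4456, -0.2339,  0.09  ]), np.int32(98), np.float64(0.093), array([109. , 212. , 174.5]))
```

The locked pocket is at (0.5227, 0.0197), with the stage at the negative end of its play. The blue hub has been knocked to (0.4456, -0.2339). I'll load black first.

```bash
cat >> h.py <<'E'
def pick(p,phi):
    env.grip(.055,70); env.movep([p[0],p[1],.19],quat(phi)); env.move_l([p[0],p[1],.071],v=.15); st('over'); env.grip(0,70); st('gripped')
    env.move_l([p[0],p[1],.19],v=.15); w=env.get_gripper_width(); st('lifted'); return w>.018
def place(p,phi):
    env.move_l([p[0],p[1],.19],quat(phi),v=.18); w=env.get_gripper_width(); st('above')
    if w<.018: print('LOST'); return False
    f0=env.get_ft_force()[2]; env.move_l([p[0],p[1],.130],v=.12)
    z=.130
    while z>.1085:
        z-=.003; env.move_l([p[0],p[1],max(z,.1085)],v=.04)
        if env.get_ft_force()[2]-f0>5: break
    st('down'); return z<.113
def release(p):
    env.grip(.05); z=env.get_position()[2]; env.move_l([p[0],p[1],z+.08],v=.15); st('up')
E
cat > load.py <<'E'
from h import *
import sys
name,phi=sys.argv[1],np.radians(float(sys.argv[2])); pz=np.array([float(sys.argv[3]),float(sys.argv[4])]); hp=np.array([float(sys.argv[5]),float(sys.argv[6])])
ok=pick(hp,phi) and place(pz,np.radians(-5.8))
print('OK',ok)
if ok: release(pz); env.move_j(HOME)
im,d=vision.read_camera('top'); save('load_'+name,im[140:340,150:520]); W=cloud('top',d)
m=(np.hypot(W[...,0]-pz[0],W[...,1]-pz[1])<.06)&(W[...,2]>.118)&(W[...,2]<.136)
v,u=np.nonzero(m)
if len(u): print('hub top',len(u),atz('top',(u.mean(),v.mean()),.127),np.median(W[m][:,2]))
E
python3 load.py black -5.8 .5227 .0197 .4393 -.3734
```

```text
over t 27.3 p [ 0.4395 -0.3741  0.0719] w 0.0553 f [ 0.9 -1.7  1.1]
gripped t 27.7 p [ 0.44   -0.3738  0.072 ] w 0.0243 f [ 0.2 -0.3  5.7]
lifted t 28.7 p [ 0.4388 -0.373   0.1889] w 0.0243 f [ 0.1 -0.3 -3.3]
above t 31.0 p [0.5227 0.0191 0.19  ] w 0.0243 f [ 0.  -0.  -1.6]
down t 33.7 p [0.5227 0.0197 0.1085] w 0.0242 f [ 0.3 -0.5 -3.2]
OK True
up t 34.7 p [0.5223 0.0197 0.1881] w 0.0497 f [-0.2 -0.2  0.4]
hub top 103 [0.52179182 0.01933137 0.127     ] 0.12535821907885103
```

```bash
cat > step.py <<'E'
from h import *
import sys
a,zt=knob(); k=int(sys.argv[1]); tgt=TH+np.pi/4+k*np.pi/2
tgt=a+((tgt-a+np.pi)%(2*np.pi)-np.pi); print('dturn',np.degrees(tgt-a))
turn(a,tgt,.203); env.move_j(HOME); knob(); pocket()
for n in('black','silver','blue'): hub(n)
E
python3 step.py -1
```

```text
knob [0.5728 0.1045] top 0.2168 r 0.0555 own stage deg -1.9
dturn -88.13943324184211
knob grip t 41.6 p [0.5731 0.1053 0.196 ] w 0.0304 f [0.1 1.8 6.1]
pulled t 42.0 p [0.5729 0.1051 0.2131] w 0.0306 f [  6.4   1.7 -10.3]
turned t 45.3 p [0.4985 0.1133 0.2145] w 0.0304 f [ 8.3 -2.7 -9.9]
wig 0.009000000000000001 t 46.6 p [0.5025 0.1076 0.2029] w 0.0421 f [-2.2  1.5 -0.5]
wig -0.009000000000000001 t 47.4 p [0.4954 0.1191 0.2034] w 0.0418 f [ 17.4 -14.4  -8.1]
wig 0 t 47.8 p [0.4965 0.1139 0.203 ] w 0.042 f [-0.6 -1.   0.3]
released t 48.8 p [0.4963 0.1139 0.2991] w 0.06 f [-0.8  0.2 -0.9]
knob [0.4956 0.1132] top 0.2175 r 0.0562 own stage deg -90.0
pocket rim [0.5228 0.0201] [0.078 0.077] 82.3 floor [0.5215 0.0189] [0.075 0.075] 82.9 994 WIN [0.526  0.0194]
black
  (0.72, array([ 0.3229, -0.4525,  0.09  ]), np.int32(20), np.float64(0.125), array([120.,  23.,  34.]))
  (0.69, None, np.int32(307200), np.float64(0.063), array([120. ,  21.5,  26. ]))
  (0.18, None, np.int32(307200), np.float64(0.194), array([ 26., 255., 212.]))
silver
  (0.94, array([ 0.5555, -0.369 ,  0.09  ]), np.int32(95), np.float64(0.093), array([113.,   2., 188.]))
blue
  (0.69, array([ 0.5737, -0.2195,  0.09  ]), np.int32(91), np.float64(0.093), array([ 17., 233., 217.]))
  (0.65, array([ 0.4454, -0.2338,  0.09  ]), np.int32(99), np.float64(0.094), array([109., 214., 170.]))
```

Locked, and black is under the cover. Silver is next, then another turn.

```bash
python3 load.py silver -5.8 .5228 .0201 .5555 -.3691
```

```text
over t 53.9 p [ 0.5558 -0.3697  0.0721] w 0.055 f [-0.3 -0.2  0.3]
gripped t 54.3 p [ 0.5562 -0.3694  0.072 ] w 0.024 f [1.3 0.5 6.1]
lifted t 55.2 p [ 0.555  -0.3688  0.1887] w 0.024 f [ 0.3  0.2 -3.2]
above t 57.5 p [0.5229 0.0195 0.1899] w 0.0238 f [ 0.2  0.  -1.9]
down t 60.2 p [0.5228 0.0201 0.1085] w 0.0243 f [ 0.4  0.3 -2.8]
OK True
up t 61.2 p [0.5225 0.0201 0.1881] w 0.0497 f [-0.9 -0.2  0.8]
hub top 107 [0.52262479 0.01952203 0.127     ] 0.1255645284223526
```

```bash
python3 step.py -2
```

```text
knob [0.4952 0.1137] top 0.2181 r 0.0561 own stage deg -90.6
dturn -89.38249160532196
knob grip t 67.3 p [0.4973 0.1135 0.1961] w 0.0307 f [ 2.  -6.4  4.7]
pulled t 67.8 p [0.4971 0.1136 0.2137] w 0.0305 f [  7.   -3.9 -10.7]
turned t 71.0 p [0.5045 0.1898 0.2134] w 0.0305 f [  5.   -6.1 -10.8]
wig 0.009000000000000001 t 72.3 p [0.4998 0.1862 0.2039] w 0.0422 f [5.1 2.9 1. ]
wig -0.009000000000000001 t 73.1 p [0.5105 0.195  0.2027] w 0.042 f [-4.1 -6.8  2.5]
wig 0 t 73.5 p [0.5045 0.1914 0.2031] w 0.0422 f [-0.1 -0.1 -0. ]
released t 74.5 p [0.5042 0.1913 0.2991] w 0.0599 f [-0.2  0.8 -0.8]
knob [0.5052 0.1907] top 0.2177 r 0.054 own stage deg 179.7
pocket rim [0.5227 0.0199] [0.078 0.078] 82.6 floor [0.5214 0.0188] [0.075 0.075] 82.7 974 WIN [0.526  0.0194]
black
  (0.82, array([ 0.3155, -0.4522,  0.09  ]), np.int32(10), np.float64(0.126), array([120.,  25.,  33.]))
  (0.75, None, np.int32(307200), np.float64(0.063), array([113.,  22.,  24.]))
silver
  (0.28, array([ 0.4452, -0.2338,  0.09  ]), np.int32(100), np.float64(0.094), array([109., 213., 168.]))
blue
  (0.98, array([ 0.4455, -0.2338,  0.09  ]), np.int32(100), np.float64(0.094), array([109. , 213.5, 168. ]))
  (0.89, array([ 0.5736, -0.2196,  0.09  ]), np.int32(89), np.float64(0.093), array([ 17., 236., 217.]))
  (0.5, None, np.int32(307200), np.float64(0.192), array([ 26., 255., 218.]))
```

View pics/load_silver.png

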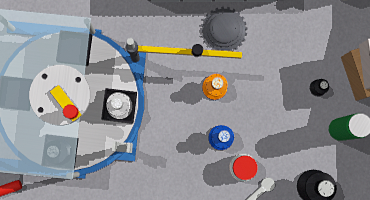

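The crop shows silver standing in the window pocket (118,103), and blue (221,138) close to the jar (245,167). I'll pick blue with the fingers across the jar direction.

```bash
python3 load.py blue -62 .5227 .0199 .4455 -.2338
```

```text
over t 79.8 p [ 0.4458 -0.2343  0.0716] w 0.0551 f [-1.5  0.5 -0.8]
gripped t 80.2 p [ 0.4462 -0.2342  0.0718] w 0.024 f [ 0.4 -0.5  5.3]
lifted t 81.1 p [ 0.4449 -0.2335  0.189 ] w 0.0241 f [ 0.4 -0.1 -2. ]
above t 82.8 p [0.5224 0.0193 0.19  ] w 0.0241 f [-0.2  0.3 -2.6]
down t 85.4 p [0.5227 0.0199 0.1085] w 0.0242 f [ 0.   0.7 -2.8]
OK True
up t 86.5 p [0.5224 0.0199 0.188 ] w 0.0502 f [0.1 0.5 0.3]
hub top 106 [0.52274808 0.02088275 0.127     ] 0.12562664187159508
```

```bash
python3 step.py -3
python3 - <<'E'
from h import *
im,d=vision.read_camera('top'); save('top2',im); im2,_=vision.read_camera('side'); save('side2',cv2.resize(im2[180:460,280:560],None,fx=2,fy=2)); W=cloud('top',d)
q=np.zeros((480,640),bool); q[170:215,320:380]=1; m=q&(abs(W[...,2]-.190)<.006); v,u=np.nonzero(m)
p=atz('top',(u.mean(),v.mean()),.19); r=p[:2]-POST; print('barknob',p,len(u),np.hypot(*r),np.degrees(np.arctan2(r[1],r[0]))-174.2)
E
```

```text
knob [0.5052 0.1906] top 0.2173 r 0.0539 own stage deg 179.8
dturn -89.78331766358367
knob grip t 93.2 p [0.5053 0.192  0.196 ] w 0.0305 f [1.  2.5 5.5]
pulled t 93.6 p [0.505  0.1918 0.2133] w 0.0306 f [  6.2   3.8 -10.3]
turned t 96.8 p [0.5817 0.1842 0.2141] w 0.0305 f [ -0.4   2.5 -10.2]
wig 0.009000000000000001 t 98.2 p [0.5779 0.1865 0.2045] w 0.0422 f [  7.7 -17.5   7.8]
wig -0.009000000000000001 t 98.9 p [0.5865 0.1762 0.2029] w 0.0422 f [-2.6  1.1 -0.2]
wig 0 t 99.4 p [0.582  0.1834 0.2031] w 0.042 f [ 0.3  0.2 -0.2]
released t 100.3 p [0.5816 0.1834 0.2991] w 0.0603 f [ 0.2 -0.4 -0.1]
knob [0.5818 0.1812] top 0.2171 r 0.0537 own stage deg 88.0
pocket rim [0.5224 0.0202] [0.078 0.077] 82.6 floor [0.5209 0.0187] [0.074 0.074] 83.2 980 WIN [0.526  0.0194]
black
  (0.74, None, np.int32(307200), np.float64(0.063), array([120.,  24.,  25.]))
silver
blue
  (0.75, array([ 0.5735, -0.2195,  0.09  ]), np.int32(97), np.float64(0.094), array([ 16., 232., 216.]))
barknob [ 0.63723178 -0.16695958  0.19      ] 96 0.14901377945109637 -268.1512618473845
```

View pics/top2.png

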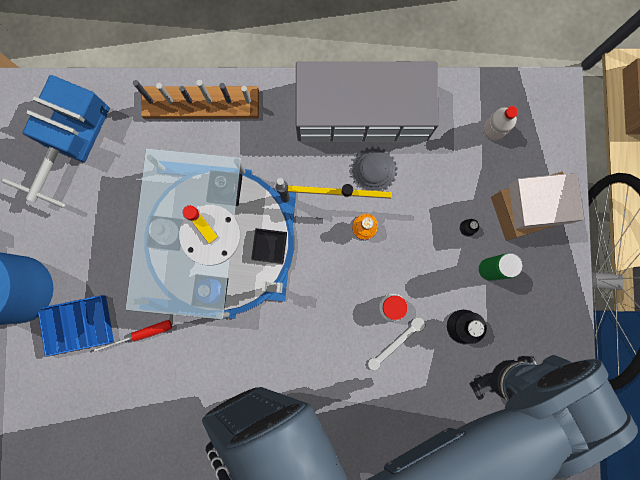

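View pics/side2.png

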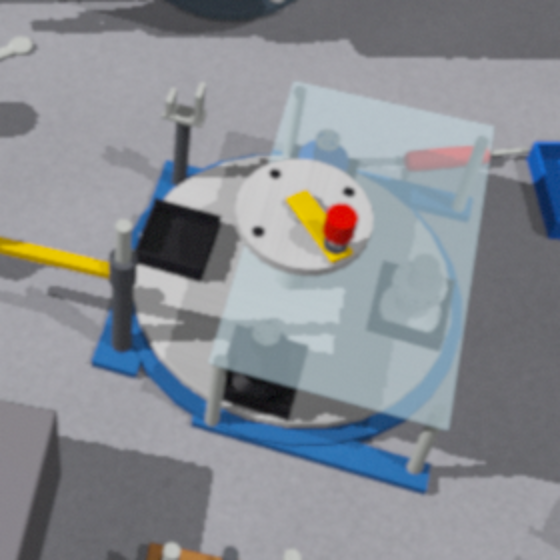

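All three hubs stand under the cover (220,182), (163,232) and (208,290). The window pocket (268,247) is empty and the plunger is down. Now I'll close the bar.

Run:
```python
from h import *
a1=np.radians(174.2); a0=a1+np.radians(91.85); r=.1496; z=.172
off=yawfor(POST,r,a0,a1,z,np.pi/2); p=pol(POST,r,a0,z)
env.grip(.05,60); env.movep([p[0],p[1],.30],quat(a0+off)); env.move_l(p,v=.12); env.grip(0,60); st('grip')
env.move_l([p[0],p[1],z+.036],v=.1); st('lift')
arc(POST,r,a0,a1,z+.036,off); st('closed')
e=pol(POST,r,a1,z+.001); env.move_l(e,v=.06); st('down'); env.grip(.05); env.sleep(.3); env.move_l([e[0],e[1],.30],v=.2)
env.move_j(HOME); im,d=vision.read_camera('top'); save('top3',im); W=cloud('top',d); st('home')
q=np.zeros((480,640),bool); q[235:265,255:290]=1; m=q&(W[...,2]>.18); v,u=np.nonzero(m)
zt=np.median(W[m][:,2]); p=atz('top',(u.mean(),v.mean()),zt); s=p[:2]-POST; print('barknob',p,len(u),np.hypot(*s),np.degrees(np.arctan2(s[1],s[0]))-174.2)
im2,_=vision.read_camera('side'); save('side3',cv2.resize(im2[180:460,280:560],None,fx=2,fy=2)); knob()
```

```text
grip t 108.1 p [ 0.6376 -0.1677  0.1729] w 0.0241 f [0.6 0.1 5.7]
lift t 108.6 p [ 0.6371 -0.1676  0.2074] w 0.0243 f [ 1.2 -0.8 -3.4]
closed t 112.0 p [ 0.5017 -0.0033  0.2086] w 0.0242 f [ 9.  -0.1 -3.1]
down t 112.7 p [ 0.5017 -0.0037  0.1735] w 0.0244 f [ 7.9 -0.7 -2.2]
home t 116.1 p [ 0.2371 -0.4687  0.2426] w 0.0496 f [-0.6  0.6  0.5]
barknob [ 0.49841245 -0.00192612  0.18901401] 106 0.149984008260531 -0.46751976242308046
knob [0.582  0.1812] top 0.2174 r 0.0538 own stage deg 88.0
```

View pics/side3.png

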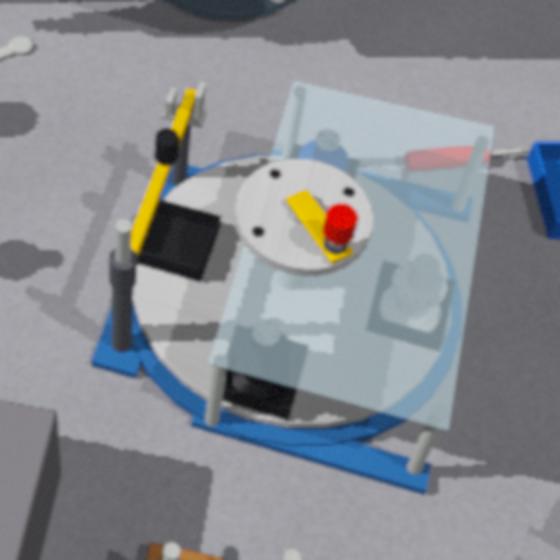

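The bar lies in the notch: its knob top is at 189 mm, the same as at the start, and its angle is within 0.01 rad of the starting one. The plunger is down and the hubs are upright.

```bash
python3 -c "
from cell import env
print(env.finish_job())"
```

```text
the job is handed in; nothing more can be done
None
```

Job handed in at about 116 s: the black, silver and blue hubs stand under the cover, the plunger is locked with an empty pocket at the window, and the latch bar is closed in its notch; no verdict was returned.

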